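Snap the ticket holder shut and take it from the stand

TASK

Press the red-handled pliers down until the ticket holder's stud snaps shut, without forcing them, while the clamp still holds the holder. Let go, lift the clamp arm by its black cross bar past its hold-open point so that it stays open, then take the holder out and lay it flat, still snapped shut, right inside the dark wooden tray. Leave the jar and the stamp alone.

Things in the scene. Friction and masses are not known exactly. Their poses are not given: they have to be found in the camera images.
- stand: Fixed bench stand. Origin: underside, middle of its wooden bed (135 x 34 mm, along x, top at z = 30 mm); z up; grey base 10 mm thick. End-hinged pliers stand across the bed's +x end in the plane x = 68 mm: lower leg fixed, pivot at y = -64, z = 46 mm, upper leg reaching to +y. End stop at x = 96 mm, two 6 mm guide pins at x = 20, y = +-30.5 mm, all 36 mm high.
- leg (a joint): Angle (rad) of the pliers' upper leg: 0 sprung fully open (0.48 rad above level), grows as the handle is pressed down, at most 0.55; springs back to 0 when let go. The die under the leg, 64 mm from the pivot, is set by a screw and sticks out by an unknown 0 to 11 mm, so the stud snaps at anything from about 0.22 to 0.42 rad, and the die meets it again, solid, about 0.07 rad later.
- handle_top (a point): Top of the red sleeve (100 mm long, 26 wide), 190 mm out along the leg from the pivot and 39 mm above the line to it; moves on an arc round the pivot, 35 to 80 mm down. Push needed here: about 2 N at first, rising to about 8 N (up to 12 if quick), back to 2 N when the stud snaps; a little farther on it rises steeply (3 N a mm). More than 35 N is forcing the pliers.
- cover (a joint): Angle (rad) of the holder's cover leaf: 0 standing open, about 0.145 snapped shut; over-centre sprung, it stays open short of 0.105 and snaps shut beyond.
- holder: Loose ticket holder, 150 g: blue plastic base plate 170 (x) x 50 (y) x 8 mm, origin at the centre of its underside, z up; white cover leaf 90 x 46 x 5 mm hinged across its middle, over the +x half; grip block at the -x end. Lies on the stand's bed, x along the stand's x, overhanging 8 mm on both long sides. It leaves by sliding 45 mm or more to the stand's -x from under the pliers, then up.
- stud (a point): Top of the steel stud cap (18 mm wide) on the cover's free end, at x = 68 mm of the holder, under the pliers' die.
- tail (a point): Centre of the blue grip block (33 x 50 x 22 mm, z 0 to 22 mm of the holder) that forms the holder's tail, at x = -68.5 mm, z = 11 mm of the holder: the place to grip it, across its 50 mm width (the holder's y). Beside it there is nothing higher than 10 mm.
- clamp (a joint): Angle (rad) of the clamp arm: 0 lying on the holder, grows as its black bar is lifted. A spring pulls it down below about 0.85 (about 6 N at the bar at most) and throws it open, to 1.75, beyond.
- clamp_hinge (a point): Axis of the clamp arm (parallel to the stand's x), at x = -30, y = -78, z = 50 mm of the stand; the arm reaches from it to the stand's +y across the holder. When open it leans out beyond the hinge to the stand's -y and stands up to 190 mm high between the stand and whatever lies to its right: carry things over or round it.
- tray: Fixed open tray of dark wood, 225 (x) x 160 (y) x 24 mm outside, walls 6 mm, floor 6 mm thick. Origin: centre of its underside.
- jam_c1: Loose jar with a green lid, 62 mm wide, 86 mm high, a bystander; origin at the centre of its underside.
- rubber_stamp: Loose wooden stamp, 30 x 62 x 72 mm high, a bystander.
- clamp_bar (a point): Centre of the black cross bar (cylinder 22 mm across, 36 mm long, along the stand's x) at the end of the 14 mm wide clamp arm. It turns round clamp_hinge at radius 125 mm; when down it is 54 mm above the worktop. Pinched by its two flat ends from above it can turn between the pads as it is carried round.
There are look-alikes about, which are no part of the job. Of the things shaped like the holder, the blue one is meant.

How it is judged:
On the way, in this order (a step that is already met when the one before it is completed fails the run):
1. the stud is snapped shut while the pliers' handle is pressed down, the clamp still holding the holder in place (value of joint cover above 0.125 rad and value of joint leg above 0.15 rad and value of joint clamp below 0.12 rad and x of holder in the frame of stand above -0.02 m), for 0.05 s.
2. the pliers are let go and the clamp arm has been lifted past its hold-open point, the holder still in the stand (value of joint clamp above 1.2 rad and value of joint leg below 0.1 rad and value of joint cover above 0.125 rad and x of holder in the frame of stand above -0.02 m and z of holder in the frame of stand below 0.04 m), for 0.2 s.
At the end, for the whole second after the job is handed in: The holder lies still, flat, right side up on the tray's floor (underside under 12 mm up, tilt under 0.08 rad), its centre within 60 mm of the tray's; cover snapped shut (over 0.125 rad), clamp arm staying open (over 1.2 rad), pliers sprung open (under 0.1 rad) (horizontal distance between holder and tray below 0.06 m and height (world z) of holder below 0.012 m and angle between holder's own z axis and vertical below 0.08 rad and value of joint cover above 0.125 rad and value of joint clamp above 1.2 rad and value of joint leg below 0.1 rad and linear speed of holder below 0.02 m/s); the robot touches nothing.
It fails at once if the pliers are forced: more than 35 N on them (contact force between any of the fingers, the arm and leg above 35 N).
It fails at once if the jar or the stamp is shifted by more than 30 mm (distance of any of jam_c1, rubber_stamp from where it was at the start of the episode above 0.03 m).
It also fails if it takes over 72 s, if anything falls off the work surface, if the arm or the gripper's body presses on something with over 40 N, if the wrist force passes 120 N, or if a joint passes its speed limit or range.

ROBOT

A 6-joint arm with a two-finger parallel gripper is mounted at the origin on a cart in front of the work surface, level with it; the furniture and walls round the work are solid. World frame = base frame: x ahead of the robot, y to its left, z up, the work surface at z = 0. Lengths are in m, angles in rad, forces in N, time in s.
With the tool pointing down it reaches from about 0.35 to 0.85 m from the base axis. Payload 8.1 kg.
Tool frame: the origin (TCP) lies at the very end of the fingers, on their centre line; the grasp point (between the pads) lies 19 mm behind it; z points along the fingers, y is the line along which they close (so a half turn about z gives the same grasp; the last joint's range is limited). The gripper opens to 85 mm and grips with 20 to 120 N. Pads are 22 mm wide; open, the fingers measure 114 mm over their backs; the gripper's body (76 mm by 85 mm) begins 54 mm behind the grasp point. The pads swing forward as they close: fully open they stand 13 mm farther back than shut.
Start: joints at [-0.085, 0.13, 1.488, -0, 1.523, -0.085], TCP at [0.6, 0, 0.231] pointing down, gripper open.
Joint ranges: [-2.96, 2.96], [-0.89, 2.26], [0.02, 2.5], [-1.34, 4.48], [0, 2.73], [-2.66, 2.66]. Speed limits (rad/s): [2.39, 2.39, 2.79, 3.14, 3.14, 3.14].

INTERFACE

Orientations are given as a 3x3 rotation matrix whose columns are the frame's x, y, z axes.
In Python, from bench import status, cams, ctrl gives the robot as it stands.
- The arm moves only by the tool arm_command, never from a script. Its argument "steps" is one flat list of numbers, 4 for each row, row after row: the shift along the tool's x, y, z normalised to -1 to 1, where 1 is 0.1 m, then the turn about the tool's z normalised to -1 to 1, where 1 is pi rad. In form: [x, y, z, spin, x, y, z, spin, ...]. A call has 1 to 5 rows; each row is the pose to reach, as a shift and turn from the pose commanded when the call began, along the tool's axes at that moment, turning the shorter way round; what a row does not reach only later rows make up. A row lasts 1/8 s, in which the tool goes at most 62.5 mm and 10.7 degrees, less where a joint would pass 70% of its speed; a pose out of reach is approached as far as the arm can. A call with a number of a shift or a turn outside -1 to 1 is refused whole. A call with a gripper value outside its range is refused whole. "claw" is the closure, from -1 (fully open) to 1 (shut), set as the call begins (left out, the last holds). The fingers move at their own pace and stop on an object; "force" is the grip in N (left out, the last holds). Time passes only in rows, so rows that repeat a pose let the fingers close. It gives the time, the measured TCP pose, the force, the opening and the grip force at its end, in the units of the state.
- status.observe(): the state, without advancing time (a new reading comes with each control period).
- cams.read_camera(name): name is "scene" or "side" or "wrist"; returns the picture (480x640x3 uint8, red, green, blue); there is no depth.
- cams.calibration(name): a dict with "fx", "fy", "cx", "cy" (pixels), "R" (3x3) and "t" (3): a world point X has camera coordinates R X + t; the wrist camera has in their place "mount" (4x4, takes a point from camera to tool coordinates, whose origin is the TCP and whose axes are the flange's). Camera axes: x right, y down, z forward; pixel columns grow to the right and rows downward; lengths in m; the calibration is good to about 2 mm. A picture is of the moment at which its call begins: read the wrist's pose just before it. calibration takes no time and is no camera call.
- ctrl.finish_job(): hands the job in; it is judged then, once.
The state is a dict: "t": time; "q": joint angles; "qvel": joint speeds; "tau": joint torques, N m; "eef_pos": TCP position; "tcp_rot": TCP orientation; "ft_force": force on the tool from outside, world axes, zero at the start; "wrist_torque": the same for the moment, N m; "grip_width": opening from 0.0 (shut) to 1.0 (fully open); "finger_force": force on a finger pad.
Only numpy, scipy, OpenCV 4.12 (cv2) and the standard library are available. Lean on these libraries where they do the work, as an engineer would, in place of code of your own. Each camera call takes 0.05 s, during which the arm holds its last target. There are 200 camera calls.

## Working session

There is one attempt and no reset: what is moved stays moved. The work goes in short steps, Python scripts to look and compute and a tool call to move; the robot and the scene stay as the last step left them, time stands still between calls to the robot, and variables do not carry over. Pictures are saved under pics/ and viewed, at most 13 in all, crops included, and the job is handed in when it is done.

Besides the shell and the picture viewer there is one more tool, called by a JSON object that holds its "fn" and its "kwargs". arm_command: Moves the arm, as the interface text tells. Scaled input: -1 to 1 covers 0.1 m each way for a shift and pi rad each way for a turn. Its arguments: {"type":"object","properties":{"steps":{"type":"array"},"claw":{"type":"number"},"force":{"type":"number"}},"required":["steps"]}

```bash
mkdir -p pics; cat > h.py <<'E'
import numpy as np, cv2
from bench import status, cams, ctrl
def shot(n,f):
    im=cams.read_camera(n); cv2.imwrite('pics/'+f,cv2.cvtColor(im,cv2.COLOR_RGB2BGR)); return im
def ray(n,u,v):
    c=cams.calibration(n); R=np.array(c['R']);t=np.array(c['t'])
    d=R.T@np.array([(u-c['cx'])/c['fx'],(v-c['cy'])/c['fy'],1]); return -R.T@t,d
def plane(n,u,v,z):
    o,d=ray(n,u,v); return o+d*(z-o[2])/d[2]
def proj(n,X):
    c=cams.calibration(n); p=np.array(c['R'])@np.array(X)+np.array(c['t'])
    return np.array([c['fx']*p[0]/p[2]+c['cx'],c['fy']*p[1]/p[2]+c['cy']])
def tri(n1,p1,n2,p2):
    A=[];b=[]
    for n,p in((n1,p1),(n2,p2)):
        o,d=ray(n,*p);d/=np.linalg.norm(d);P=np.eye(3)-np.outer(d,d);A.append(P);b.append(P@o)
    return np.linalg.lstsq(np.vstack(A),np.hstack(b),rcond=None)[0]
E
python3 - <<'E'
from h import *
shot('scene','s0.png');shot('side','d0.png')
for n in('scene','side'):
    c=cams.calibration(n);print(n,-np.array(c['R']).T@np.array(c['t']),np.array(c['R'])[2])
s=status.observe();print(s['t'],s['eef_pos'],s['tcp_rot'],s['grip_width'])
E
```

```text
scene [-0.49200224 -0.59907777  0.64400973] [ 0.79813378  0.45000327 -0.40059896]
side [0.24701714 1.12449245 0.60864085] [ 0.25239753 -0.88350543 -0.39460568]
0.1 [5.99511867e-01 6.10176687e-05 2.30345447e-01] [[ 5.55063933e-06  9.99998635e-01 -1.65218838e-03]
 [ 9.99999994e-01 -5.37195001e-06  1.08157536e-04]
 [ 1.08148513e-04 -1.65218897e-03 -9.99998629e-01]] 1.0021102618640907
```

View pics/s0.png

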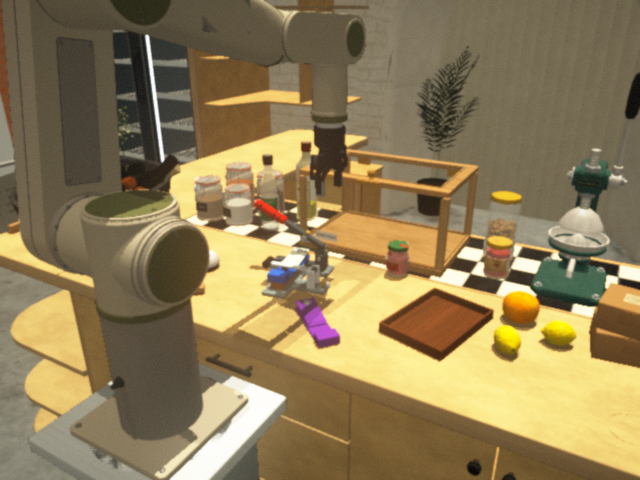

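View pics/d0.png

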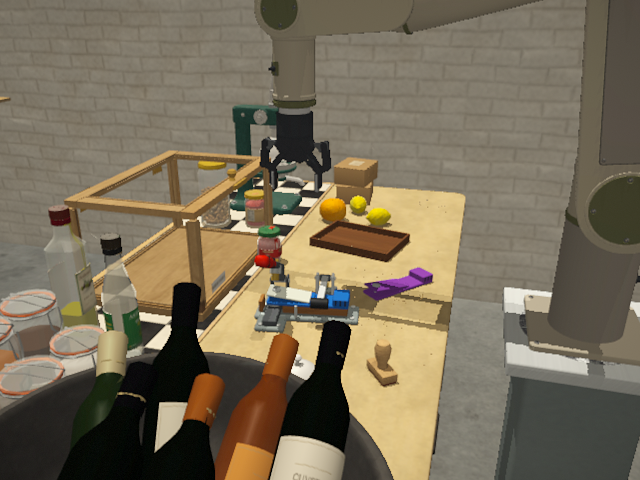

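The scene view shows the stand at about (295,275), the red handle tip at (260,205), and the tray at (437,322). The side view shows the stand at (305,305) and the stamp at (382,365). I'll zoom in on both.

```bash
python3 - <<'E'
from h import *
a=cv2.imread('pics/s0.png')[185:325,245:345];b=cv2.imread('pics/d0.png')[220:345,240:370]
A=cv2.resize(a,(400,560),interpolation=cv2.INTER_CUBIC);B=cv2.resize(b,(400,385),interpolation=cv2.INTER_CUBIC)
o=np.zeros((560,800,3),np.uint8);o[:,:400]=A;o[:385,400:]=B;cv2.imwrite('pics/c0.png',o)
for n,l in(('scene',[(380,322),(437,291),(493,322),(435,356),(263,205)]),('side',[(310,240),(330,223),(410,238),(382,258)])):
  for p in l: print(n,p,plane(n,*p,0.024).round(3))
c=cams.calibration('wrist');print(c)
E
```

```text
scene (380, 322) [ 0.43  -0.222  0.024]
scene (437, 291) [ 0.628 -0.286  0.024]
scene (493, 322) [ 0.551 -0.438  0.024]
scene (435, 356) [ 0.368 -0.367  0.024]
scene (263, 205) [0.938 0.452 0.024]
side (310, 240) [ 0.639 -0.25   0.024]
side (330, 223) [ 0.619 -0.388  0.024]
side (410, 238) [ 0.387 -0.335  0.024]
side (382, 258) [ 0.437 -0.186  0.024]
{'fx': 415.4499054036192, 'fy': 415.4499054036192, 'cx': 319.4697396560971, 'cy': 240.00391183847864, 'mount': array([[ 7.63789578e-05, -9.57514619e-01, -2.88384723e-01,
         7.29516573e-02],
       [ 9.99999413e-01,  3.84739426e-04, -1.01258731e-03,
        -6.49559446e-05],
       [ 1.08052013e-03, -2.88384477e-01,  9.57514087e-01,
        -1.42273937e-01],
       [ 0.00000000e+00,  0.00000000e+00,  0.00000000e+00,
         1.00000000e+00]])}
```

View pics/c0.png

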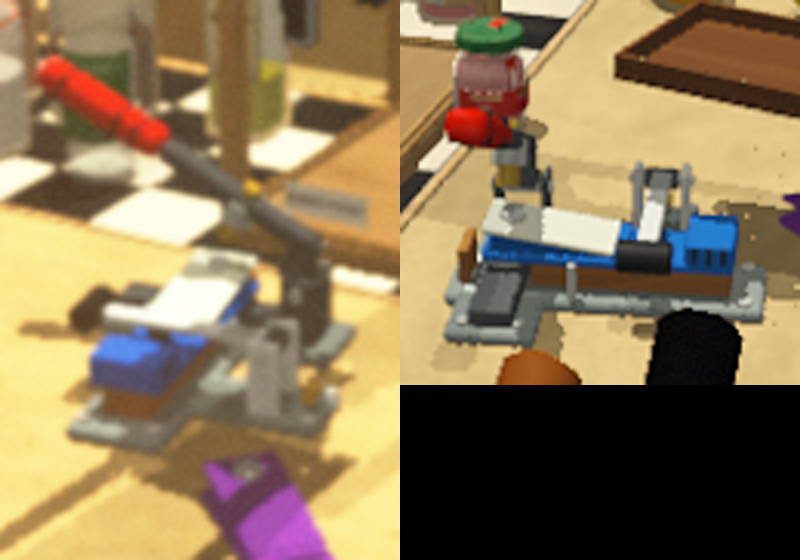

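The crops show the clamp bar at scene (268.7,262) and side (319,303.4). The red sleeve runs from (257.5,203.7) to (283.7,218.7) in the scene view, and its end is at (264.4,261) in the side view. The blue block sits at the robot end of the stand.

```bash
python3 - <<'E'
from h import *
print('bar',tri('scene',(268.7,262),'side',(319,303.4)),plane('scene',268.7,262,.054),plane('side',319,303.4,.054))
# stamp, jar
print('stamp base',plane('side',382,380,0),'jar',plane('scene',397,276,0),plane('side',268,262,0.0))
# blue block top corners guesses in scene/side
f=lambda x,y:(240+(x-400)/400*130,220+y*125/385)
g=lambda x,y:(245+x/4,185+y/4)
print('block top side',[plane('side',*f(*p),.052).round(3) for p in((685,222),(737,220))])
print('block top scene',[plane('scene',*g(*p),.052).round(3) for p in((93,348),(150,362),(180,332),(125,328))])
print('sleeve far end scene+side',tri('scene',g(45,75),'side',f(475,127)))
print('bed side',[plane('side',*f(*p),.03).round(3) for p in((735,290),(530,265))])
E
```

```text
bar [0.51249177 0.13065812 0.05228089] [0.51118159 0.12910663 0.054     ] [0.51084068 0.13507552 0.054     ]
stamp base [0.35875134 0.27766069 0.        ] jar [ 0.69939289 -0.1543093   0.        ] [ 0.71682349 -0.13675023  0.        ]
block top side [array([0.497, 0.077, 0.052]), array([0.464, 0.064, 0.052])]
block top scene [array([0.466, 0.099, 0.052]), array([0.468, 0.058, 0.052]), array([0.512, 0.064, 0.052]), array([0.5  , 0.098, 0.052])]
sleeve far end scene+side [0.59123981 0.21973595 0.17328795]
bed side [array([0.453, 0.119, 0.03 ]), array([0.592, 0.124, 0.03 ])]
```

{"fn": "arm_command", "kwargs": {"steps": [0.4,-0.25,-0.25,0,0.8,-0.5,-0.5,0,0.8,-0.5,-0.5,0,0.8,-0.5,-0.5,0]}}

```text
t: 0.6
eef_pos: [0.5499, 0.0799, 0.2808]
tcp_rot: [[-0.001, 1.0, -0.0], [1.0, 0.001, -0.0], [-0.0, -0.0, -1.0]]
ft_force: [1.3, 0.1, -0.5]
grip_width: 0.999
finger_force: 0.0
```

```bash
cat >> h.py <<'E'
def wpose(): 
    s=status.observe();return np.array(s['eef_pos']),np.array(s['tcp_rot'])
def wplane(P,u,v,z):
    c=cams.calibration('wrist');M=np.array(c['mount']);p,R=P
    d=R@M[:3,:3]@np.array([(u-c['cx'])/c['fx'],(v-c['cy'])/c['fy'],1]);o=p+R@M[:3,3]
    return o+d*(z-o[2])/d[2]
def wproj(P,X):
    c=cams.calibration('wrist');M=np.array(c['mount']);p,R=P
    q=M[:3,:3].T@(R.T@(np.array(X)-p)-M[:3,3]); return c['fx']*q[0]/q[2]+c['cx'],c['fy']*q[1]/q[2]+c['cy']
E
python3 - <<'E'
from h import *
P=wpose();np.save('P1.npy',np.array([P[0],*P[1]]));print(P);shot('wrist','w1.png')
E
```

```text
(array([0.54987231, 0.07991933, 0.28077854]), array([[-6.12562733e-04,  9.99999712e-01, -4.48009136e-04],
       [ 9.99999715e-01,  6.12364488e-04, -4.42505432e-04],
       [-4.42230960e-04, -4.48280071e-04, -9.99999802e-01]]))
```

View pics/w1.png

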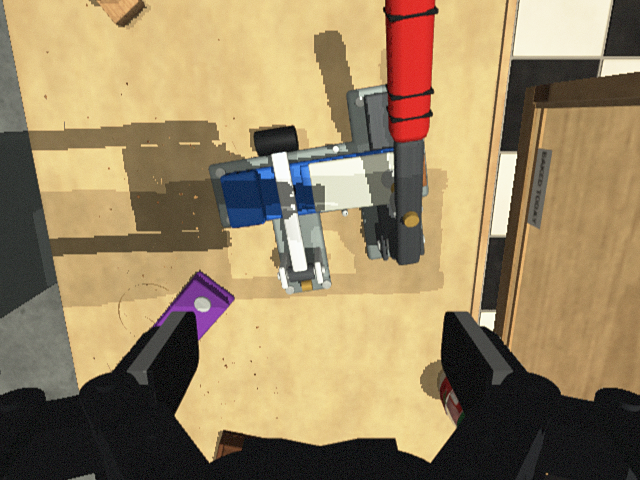

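The wrist view shows the bar at about (276,139) tilted slightly up to the right, the blue block at (240,197), the stand's base corners, and the red sleeve centred near u=410. The stand's yaw is about +6 to +8°.

```bash
python3 - <<'E'
from h import *
im=cv2.imread('pics/w1.png');a=np.load('P1.npy');P=(a[0],a[1:])
hsv=cv2.cvtColor(im,cv2.COLOR_BGR2HSV)
def big(m):
    c,_=cv2.findContours(m.astype(np.uint8),0,cv2.CHAIN_APPROX_NONE);return max(c,key=cv2.contourArea)
H,S,V=cv2.split(hsv)
def sub(m,x0,x1,y0,y1):
    k=np.zeros_like(m);k[y0:y1,x0:x1]=m[y0:y1,x0:x1];return k
bar=big(sub((V<60),245,305,115,165)); r=cv2.minAreaRect(bar);bx=cv2.boxPoints(r);print('bar',r);print([wplane(P,*p,.054).round(4) for p in bx],wplane(P,*r[0],.056))
blue=big(sub((H>100)&(H<118)&(S>140),200,275,150,240));r=cv2.minAreaRect(blue);print('blue',r,cv2.boxPoints(r));print([wplane(P,*p,.052).round(4) for p in cv2.boxPoints(r)])
red=sub(((H<6)|(H>174))&(S>170)&(V>120),380,450,0,145)
for y in (5,30,60,120,130):
    x=np.where(red[y])[0];print(y,x.min(),x.max())
ys,xs=np.where(red);print('red ymax',ys.max())
E
```

```text
bar ((275.3918762207031, 140.85134887695312), (25.810640335083008, 42.57933807373047), 80.53767395019531)
[array([0.4915, 0.1389, 0.054 ]), array([0.5277, 0.1448, 0.054 ]), array([0.531 , 0.1234, 0.054 ]), array([0.4942, 0.1174, 0.054 ])] [0.51133294 0.13133477 0.056     ]
blue ((250.48001098632812, 197.13999938964844), (55.00727844238281, 53.486751556396484), 79.69515228271484) [[219.24802 174.864  ]
 [271.872   165.296  ]
 [281.712   219.416  ]
 [229.08801 228.984  ]]
[array([0.46  , 0.1015, 0.052 ]), array([0.5072, 0.11  , 0.052 ]), array([0.5146, 0.0607, 0.052 ]), array([0.4657, 0.0516, 0.052 ])]
5 389 434
30 390 432
60 391 431
120 407 428
130 393 427
red ymax 141
```

```bash
cat >> h.py <<'E'
YAW=0.162;O=np.array([.5466,.0904,0])
def st(p,yaw=None,o=None):
    y=YAW if yaw is None else yaw;c,s=np.cos(y),np.sin(y)
    return (O if o is None else o)+np.array([c*p[0]-s*p[1],s*p[0]+c*p[1],p[2]])/1000
def ht(a):
    g=.48-a;return (68,-64+190*np.cos(g)-39*np.sin(g),46+190*np.sin(g)+39*np.cos(g))
E
python3 - <<'E'
from h import *
from scipy.optimize import least_squares
a=np.load('P1.npy');P=(a[0],a[1:])
obs=[((20,30.5,36),(336,149)),((20,-30.5,36),(345,211)),((-30,47,54),(275.4,140.5)),((-85,25,22+30),(219.2,174)),((-85,-25,52),(229,228))]
for X,u in obs: print(X,np.round(wproj(P,st(X)),1),u)
r=least_squares(lambda v:np.ravel([np.array(wproj(P,st(X,v[2],np.array([v[0],v[1],0]))))-u for X,u in obs]),[*O[:2],YAW]);print(r.x,r.fun.round(1))
o=np.array([*r.x[:2],0])
print('ht',wproj(P,st(ht(0),r.x[2],o)),'sleeve near',wproj(P,st((68,-64+140*.887-39*.4618,46+140*.4618+39*.887),r.x[2],o)))
for A in(0,.2,.3,.4,.45): print(A,st(ht(A),r.x[2],o).round(4))
print(st((-30,-78,50),r.x[2],o))
E
```

```text
(20, 30.5, 36) [332.8 148.1] (336, 149)
(20, -30.5, 36) [342.5 212.6] (345, 211)
(-30, 47, 54) [273.4 140. ] (275.4, 140.5)
(-85, 25, 52) [217.8 175.1] (219.2, 174)
(-85, -25, 52) [230.2 228.5] (229, 228)
[0.5479995  0.09036115 0.15122191] [-1.3 -0.6 -1.4  1.9  0.1 -0.9  0.2  0.   2.2 -0.3]
ht (np.float64(413.09642444405216), np.float64(53.21838028423636)) sleeve near (np.float64(411.3253377995794), np.float64(131.9124991028222))
0 [0.6022 0.1861 0.1683]
0.2 [0.599  0.2072 0.136 ]
0.3 [0.5978 0.2152 0.1184]
0.4 [0.5968 0.2215 0.1001]
0.45 [0.5964 0.2239 0.0907]
[0.53009227 0.00873192 0.05      ]
```

{"fn": "arm_command", "kwargs": {"steps": [0.5,0.26,0,-0.0493,1.0,0.52,0.2,-0.0493,1.0,0.52,0.6,-0.0493,1.0,0.52,0.8,-0.0493,1.0,0.52,0.8,-0.0493], "claw": 1, "force": 30}}

```text
t: 1.27
eef_pos: [0.6007, 0.1786, 0.1985]
tcp_rot: [[-0.153, 0.988, -0.005], [0.988, 0.153, -0.001], [-0.0, -0.005, -1.0]]
ft_force: [-0.3, -0.3, 0.3]
grip_width: -0.001
finger_force: 0.0
```

```bash
sed -i 's/^YAW=.*/YAW=0.1512;O=np.array([.548,.0904,0])/' h.py; cat >> h.py <<'E'
def rel(X):
    p,R=wpose();return (R.T@(np.array(X)-p)*10).round(3)
E
python3 - <<'E'
from h import *
s=status.observe();print(s['eef_pos'],s['tcp_rot'],s['ft_force'],s['grip_width'])
for A in(0,.1,.2,.25,.3,.35,.4,.45,.5): print(A,rel(st(ht(A))))
E
```

```text
[0.60065476 0.17858852 0.19851989] [[-1.52833377e-01  9.88239070e-01 -5.04968645e-03]
 [ 9.88251869e-01  1.52829036e-01 -1.23685880e-03]
 [-4.50573475e-04 -5.17939538e-03 -9.99986485e-01]] [-0.3101491  -0.25949893  0.2833827 ] -0.0006160953913423662
0 [0.073 0.028 0.302]
0.1 [0.187 0.029 0.458]
0.2 [0.286 0.031 0.625]
0.25 [0.329 0.031 0.712]
0.3 [0.367 0.032 0.801]
0.35 [0.401 0.032 0.892]
0.4 [0.431 0.033 0.984]
0.45 [0.455 0.033 1.078]
0.5 [0.475 0.034 1.173]
```

{"fn": "arm_command", "kwargs": {"steps": [0.07,0.03,0.2,0,0.07,0.03,0.28,0,0.1,0.03,0.35,0,0.14,0.03,0.4,0,0.18,0.03,0.45,0]}}

```text
t: 1.9
eef_pos: [0.6024, 0.1984, 0.1564]
tcp_rot: [[-0.154, 0.988, 0.001], [0.988, 0.154, -0.0], [-0.0, 0.001, -1.0]]
ft_force: [0.1, -2.1, 1.2]
grip_width: 0.001
finger_force: 0.7
```

{"fn": "arm_command", "kwargs": {"steps": [0.03,0,0.04,0,0.05,0,0.08,0,0.08,0,0.12,0,0.1,0,0.16,0,0.1,0,0.16,0]}}

```text
t: 2.52
eef_pos: [0.6005, 0.2084, 0.1399]
tcp_rot: [[-0.155, 0.988, -0.0], [0.988, 0.155, 0.0], [0.0, -0.0, -1.0]]
ft_force: [1.0, -0.1, 2.2]
grip_width: -0.001
finger_force: 0.9
```

{"fn": "arm_command", "kwargs": {"steps": [0.01,0,0.02,0,0.02,0,0.04,0,0.03,0,0.06,0,0.04,0,0.08,0,0.04,0,0.08,0]}}

```text
t: 3.15
eef_pos: [0.6, 0.2122, 0.1321]
tcp_rot: [[-0.154, 0.988, -0.0], [0.988, 0.154, 0.0], [0.0, -0.0, -1.0]]
ft_force: [-0.2, -0.7, 3.4]
grip_width: -0.004
finger_force: 1.0
```

{"fn": "arm_command", "kwargs": {"steps": [0.01,0,0.02,0,0.015,0,0.04,0,0.02,0,0.05,0,0.025,0,0.06,0,0.025,0,0.06,0]}}

```text
t: 3.78
eef_pos: [0.5997, 0.2146, 0.1265]
tcp_rot: [[-0.154, 0.988, 0.0], [0.988, 0.154, 0.0], [0.0, 0.0, -1.0]]
ft_force: [-0.9, 0.2, 4.2]
grip_width: 0.001
finger_force: 2.5
```

{"fn": "arm_command", "kwargs": {"steps": [0.01,0,0.02,0,0.015,0,0.04,0,0.02,0,0.05,0,0.025,0,0.06,0,0.025,0,0.06,0]}}

```text
t: 4.4
eef_pos: [0.5994, 0.2171, 0.1206]
tcp_rot: [[-0.154, 0.988, 0.0], [0.988, 0.154, 0.0], [0.0, 0.0, -1.0]]
ft_force: [-2.2, -0.6, 5.9]
grip_width: 0.002
finger_force: 3.1
```

{"fn": "arm_command", "kwargs": {"steps": [0.005,0,0.015,0,0.01,0,0.03,0,0.015,0,0.04,0,0.015,0,0.04,0]}}

```text
t: 4.9
eef_pos: [0.5991, 0.2186, 0.1167]
tcp_rot: [[-0.154, 0.988, 0.0], [0.988, 0.154, 0.0], [0.0, 0.0, -1.0]]
ft_force: [-2.3, -0.1, 7.1]
grip_width: 0.001
finger_force: 3.2
```

{"fn": "arm_command", "kwargs": {"steps": [0.005,0,0.015,0,0.01,0,0.03,0,0.015,0,0.04,0,0.015,0,0.04,0]}}

```text
t: 5.4
eef_pos: [0.5989, 0.22, 0.1126]
tcp_rot: [[-0.154, 0.988, 0.0], [0.988, 0.154, 0.0], [0.0, 0.0, -1.0]]
ft_force: [-2.9, -0.7, 6.0]
grip_width: -0.004
finger_force: 2.9
```

{"fn": "arm_command", "kwargs": {"steps": [0.005,0,0.015,0,0.01,0,0.03,0,0.01,0,0.03,0]}}

```text
t: 5.78
eef_pos: [0.5987, 0.2211, 0.1094]
tcp_rot: [[-0.154, 0.988, 0.0], [0.988, 0.154, 0.0], [0.0, 0.0, -1.0]]
ft_force: [-2.2, 0.5, 5.3]
grip_width: -0.001
finger_force: 2.4
```

{"fn": "arm_command", "kwargs": {"steps": [0.005,0,0.015,0,0.01,0,0.03,0,0.01,0,0.03,0]}}

```text
t: 6.15
eef_pos: [0.5985, 0.2221, 0.1061]
tcp_rot: [[-0.154, 0.988, -0.0], [0.988, 0.154, 0.0], [0.0, -0.0, -1.0]]
ft_force: [-1.0, 0.3, 3.2]
grip_width: -0.002
finger_force: 1.9
```

{"fn": "arm_command", "kwargs": {"steps": [0.005,0,0.015,0,0.01,0,0.03,0,0.01,0,0.03,0]}}

```text
t: 6.52
eef_pos: [0.5983, 0.223, 0.103]
tcp_rot: [[-0.154, 0.988, -0.0], [0.988, 0.154, 0.0], [0.0, -0.0, -1.0]]
ft_force: [-0.8, 0.7, 2.8]
grip_width: 0.0
finger_force: 1.3
```

{"fn": "arm_command", "kwargs": {"steps": [0.005,0,0.015,0,0.01,0,0.03,0,0.012,0,0.04,0,0.012,0,0.04,0]}}

```text
t: 7.02
eef_pos: [0.5981, 0.2241, 0.0992]
tcp_rot: [[-0.154, 0.988, -0.0], [0.988, 0.154, -0.0], [-0.0, -0.0, -1.0]]
ft_force: [-1.1, 0.7, 3.0]
grip_width: 0.001
finger_force: 1.2
```

{"fn": "arm_command", "kwargs": {"steps": [-0.03,0,-0.12,0,-0.09,0,-0.27,0,-0.17,0,-0.43,0,-0.28,0,-0.6,0,-0.36,0,-0.76,0]}}

```text
t: 7.65
eef_pos: [0.6042, 0.1875, 0.177]
tcp_rot: [[-0.154, 0.988, 0.001], [0.988, 0.154, -0.0], [-0.0, 0.001, -1.0]]
ft_force: [0.7, -0.0, 0.3]
grip_width: -0.002
finger_force: 0.0
```

{"fn": "arm_command", "kwargs": {"steps": [0,0,-0.5,0,0,-0.4,-0.7,0,0,-0.8,-0.7,0,0,-0.98,-0.7,0,0,-0.98,-0.7,0]}}

```text
t: 8.28
eef_pos: [0.5064, 0.1732, 0.2462]
tcp_rot: [[-0.154, 0.988, 0.001], [0.988, 0.154, 0.0], [0.0, 0.001, -1.0]]
ft_force: [0.9, -0.0, -0.1]
grip_width: 0.0
finger_force: 0.0
```

```bash
python3 - <<'E'
from h import *
s=status.observe();print(s['t'],s['eef_pos'],s['ft_force'])
shot('side','d1.png');shot('scene','s1.png')
o=np.zeros((500,800,3),np.uint8)
for i,f in enumerate(('d0','d1')):
    b=cv2.imread(f'pics/{f}.png')[230:330,240:360];o[:333,400*i:400*i+400]=cv2.resize(b,(400,333),interpolation=cv2.INTER_CUBIC)
cv2.imwrite('pics/c1.png',o)
print('bar',rel(st((-30,47,54-19))))
E
```

```text
8.275 [0.50636411 0.17319474 0.24617853] [ 0.94029647 -0.02795858 -0.12115287]
bar [-0.411 -0.027  2.108]
```

View pics/c1.png

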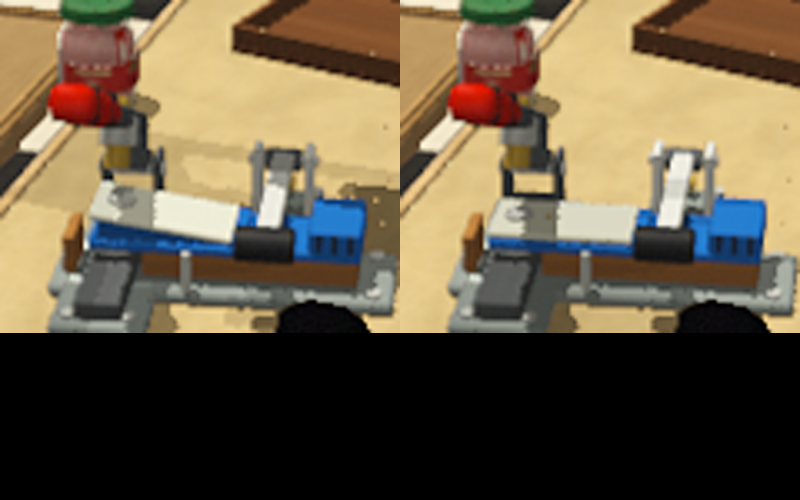

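The side crops, before and after, show the cover now lying flat (snapped shut), the pliers sprung back open and the clamp still down. Next I'll pinch the bar.

{"fn": "arm_command", "kwargs": {"steps": [-0.41,-0.03,0.4,0,-0.41,-0.03,0.8,0,-0.41,-0.03,1.0,0,-0.41,-0.03,1.0,0], "claw": -0.25}}

```text
t: 8.88
eef_pos: [0.5093, 0.132, 0.1431]
tcp_rot: [[-0.154, 0.988, -0.004], [0.988, 0.154, -0.001], [0.0, -0.004, -1.0]]
ft_force: [-1.1, 0.1, -0.2]
grip_width: 0.621
finger_force: 0.0
```

```bash
python3 - <<'E'
from h import *
P=wpose();print(P[0],status.observe()['grip_width']);shot('wrist','w2.png')
print('bar',rel(st((-30,47,54-19))),wproj(P,st((-30,47,54))))
E
```

```text
[0.50932982 0.13204285 0.14307532] 0.6210269739101961
bar [-1.000e-03  1.100e-02  1.098e+00] (np.float64(324.1546596171979), np.float64(245.47384970804322))
```

View pics/w2.png

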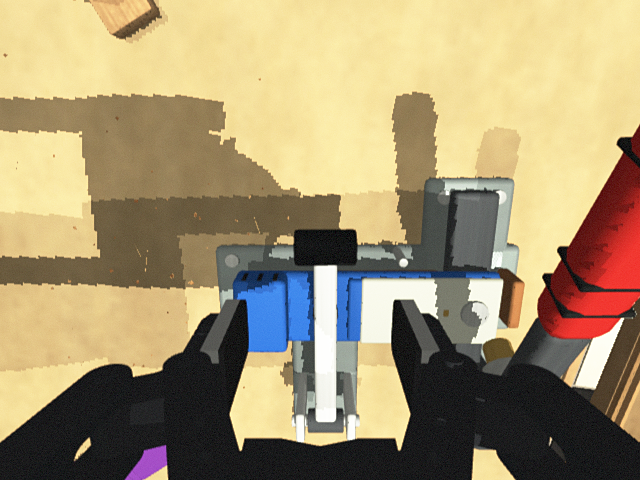

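The bar is at (325,247), right where predicted (324,245), and it's centred between the fingers.

{"fn": "arm_command", "kwargs": {"steps": [0,0.01,0.4,0,0,0.01,0.8,0,0,0.01,1.0,0,0,0.01,1.0,0]}}

```text
t: 9.43
eef_pos: [0.5111, 0.1326, 0.045]
tcp_rot: [[-0.154, 0.988, -0.002], [0.988, 0.154, -0.0], [-0.0, -0.002, -1.0]]
ft_force: [0.5, -0.4, 0.3]
grip_width: 0.624
finger_force: 0.0
```

{"fn": "arm_command", "kwargs": {"steps": [0,0,0.07,0,0,0,0.07,0,0,0,0.07,0,0,0,0.07,0], "claw": 1, "force": 50}}

```text
t: 9.93
eef_pos: [0.5123, 0.1329, 0.0405]
tcp_rot: [[-0.155, 0.988, 0.002], [0.988, 0.155, 0.0], [-0.0, 0.002, -1.0]]
ft_force: [-5.1, -0.4, 6.7]
grip_width: 0.41
finger_force: 49.1
```

{"fn": "arm_command", "kwargs": {"steps": [-0.006,0.0,-0.11,0,-0.024,0.0,-0.21,0,-0.055,0,-0.33,0,-0.098,0,-0.447,0,-0.098,0,-0.447,0]}}

```text
t: 10.55
eef_pos: [0.5137, 0.1222, 0.0844]
tcp_rot: [[-0.154, 0.988, 0.002], [0.988, 0.154, -0.001], [-0.001, 0.002, -1.0]]
ft_force: [3.8, -3.5, -7.4]
grip_width: 0.405
finger_force: 51.6
```

{"fn": "arm_command", "kwargs": {"steps": [-0.055,0.0,-0.115,0,-0.12,0.0,-0.22,0,-0.197,0,-0.318,0,-0.281,0,-0.41,0,-0.376,0,-0.495,0]}}

```text
t: 11.18
eef_pos: [0.5195, 0.0859, 0.1332]
tcp_rot: [[-0.154, 0.988, 0.002], [0.988, 0.154, 0.001], [0.0, 0.002, -1.0]]
ft_force: [7.2, -0.1, -10.6]
grip_width: 0.408
finger_force: 50.8
```

{"fn": "arm_command", "kwargs": {"steps": [-0.101,0.0,-0.073,0,-0.209,0.0,-0.135,0,-0.323,0,-0.186,0,-0.442,0,-0.225,0,-0.502,0,-0.24,0]}}

```text
t: 11.8
eef_pos: [0.5275, 0.0361, 0.1579]
tcp_rot: [[-0.154, 0.988, 0.003], [0.988, 0.154, 0.001], [0.0, 0.003, -1.0]]
ft_force: [5.3, 2.8, 0.3]
grip_width: 0.406
finger_force: 50.1
```

```bash
python3 - <<'E'
from h import *
p=wpose()[0]-O;c,s=np.cos(YAW),np.sin(YAW);y=-s*p[0]+c*p[1];print(y,p[2]);b=np.array([y*1000+78,p[2]*1000+19-50]);print(np.hypot(*b),np.arctan2(b[1],b[0]))
E
```

```text
-0.05056353677313988 0.15794168171678297
129.8728226823606 1.3579361481341516
```

Past the hold-open point, so I'll open the fingers and let the arm spring away.

{"fn": "arm_command", "kwargs": {"steps": [0,0,0,0,0,0,0,0,0,0,0,0,0,0,-0.4,0,0,0,-0.8,0], "claw": -0.3}}

```text
t: 12.42
eef_pos: [0.5255, 0.0365, 0.2367]
tcp_rot: [[-0.155, 0.988, -0.002], [0.988, 0.155, 0.0], [0.0, -0.002, -1.0]]
ft_force: [0.5, -0.4, -0.6]
grip_width: 0.65
finger_force: 0.0
```

{"fn": "arm_command", "kwargs": {"steps": [0.3,-0.2,0,0,0.5,-0.39,0,0,0.5,-0.39,0,0,0.5,-0.39,0,0,0.5,-0.39,0,0], "claw": -0.75}}

```text
t: 13.05
eef_pos: [0.4804, 0.0792, 0.2363]
tcp_rot: [[-0.154, 0.988, -0.0], [0.988, 0.154, -0.0], [-0.0, -0.0, -1.0]]
ft_force: [-0.9, -0.1, 0.4]
grip_width: 0.875
finger_force: 0.0
```

```bash
python3 - <<'E'
from h import *
P=wpose();print(status.observe()['t'],P[0],status.observe()['grip_width']);im=shot('wrist','w3.png');shot('side','d3.png')
print('tail',rel(st((-68.5,0,0))),'up block corners',[np.round(wproj(P,st((x,y,52))),0) for x in(-85,-52) for y in(25,-25)])
E
```

```text
13.05 [0.48041756 0.07916316 0.23634788] 0.8753693231151427
tail [9.000e-03 2.000e-03 2.363e+00] up block corners [array([299., 177.]), array([300., 238.]), array([341., 178.]), array([340., 239.])]
```

View pics/w3.png

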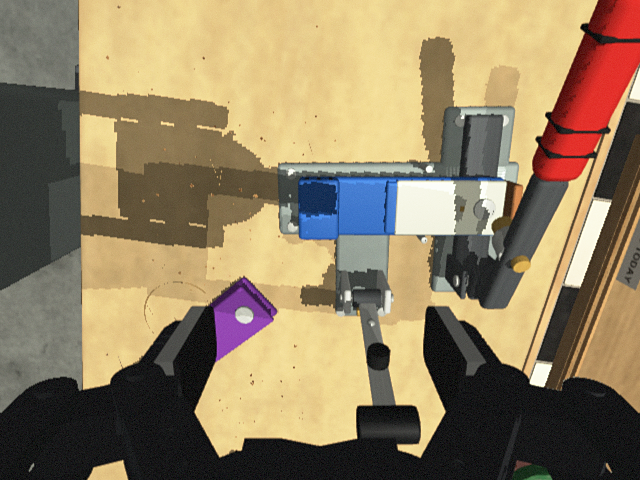

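View pics/d3.png

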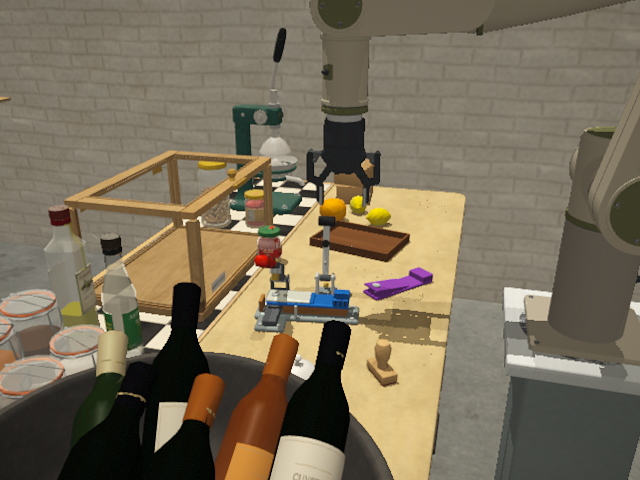

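The wrist view shows the clamp arm open with its bar at (388,425). The holder is still in place, with its tail block at (300–338, 178–238) as predicted and the cover shut. Next, the tray pose and the last joint's range.

```bash
python3 - <<'E'
from h import *
print(np.round(status.observe()['q'],3))
for n,f,(x0,x1,y0,y1) in(('scene','s1',(370,505,280,365)),('side','d3',(300,420,215,265))):
    im=cv2.imread(f'pics/{f}.png');h=cv2.cvtColor(im,cv2.COLOR_BGR2HSV)
    m=np.zeros(im.shape[:2],np.uint8);m[y0:y1,x0:x1]=((h[...,2]<140)&((h[...,0]<14)|(h[...,0]>170))&(h[...,1]>90))[y0:y1,x0:x1]
    c,_=cv2.findContours(m,0,cv2.CHAIN_APPROX_NONE);c=max(c,key=cv2.contourArea)
    hull=cv2.convexHull(c)[:,0].astype(float)
    W=np.array([plane(n,*p,.024)[:2] for p in hull]);r=cv2.minAreaRect((W*1000).astype(np.float32));print(n,cv2.contourArea(c),r)
    ap=cv2.approxPolyDP(cv2.convexHull(c),4,True)[:,0];print([(tuple(int(k) for k in p),plane(n,*p,.024)[:2].round(3)) for p in ap])
E
```

```text
[ 0.058 -0.182  1.786 -0.     1.538 -0.096]
scene 4062.5 ((499.3263854980469, -327.36785888671875), (167.4245147705078, 243.83230590820312), 76.18074798583984)
[((380, 324), array([ 0.423, -0.225])), ((434, 289), array([ 0.634, -0.277])), ((491, 311), array([ 0.597, -0.423])), ((487, 321), array([ 0.549, -0.426])), ((441, 358), array([ 0.368, -0.38 ])), ((381, 331), array([ 0.398, -0.238]))]
side 1990.5 ((517.1453857421875, -294.4452209472656), (200.10084533691406, 240.61856079101562), 76.25569915771484)
[((330, 228), array([ 0.61 , -0.349])), ((337, 220), array([ 0.606, -0.417])), ((408, 234), array([ 0.396, -0.363])), ((408, 241), array([ 0.389, -0.313])), ((385, 261), array([ 0.427, -0.17 ])), ((331, 249), array([ 0.571, -0.206]))]
```

{"fn": "arm_command", "kwargs": {"steps": [0.01,0,0,-0.055,0.01,0,0,-0.11,0.01,0,0,-0.165,0.01,0,0,-0.22,0.01,0,0,-0.275]}}

```text
t: 13.78
eef_pos: [0.4801, 0.0802, 0.2363]
tcp_rot: [[-0.854, 0.52, -0.0], [0.52, 0.854, -0.0], [0.0, -0.0, -1.0]]
ft_force: [0.4, -0.3, 0.7]
grip_width: 0.873
finger_force: 0.0
```

{"fn": "arm_command", "kwargs": {"steps": [0,0,0,-0.055,0,0,0,-0.11,0,0,0,-0.165,0,0,0,-0.22,0,0,0,-0.225]}}

```text
t: 14.4
eef_pos: [0.48, 0.0803, 0.2363]
tcp_rot: [[-0.988, -0.153, -0.0], [-0.153, 0.988, -0.0], [0.0, 0.0, -1.0]]
ft_force: [0.3, -1.1, -0.1]
grip_width: 0.873
finger_force: 0.0
```

```bash
python3 - <<'E'
from h import *
p,R=wpose();print(p,R.round(3),status.observe()['grip_width']);print('tail',rel(st((-68.5,0,22))),'spin err',YAW+np.pi/2-np.arctan2(R[1,0],R[0,0])+0)
E
```

```text
[0.48004869 0.08029461 0.23633768] [[-0.988 -0.153 -0.   ]
 [-0.153  0.988 -0.   ]
 [ 0.     0.    -1.   ]] 0.8726610441499983
tail [-3.000e-03 -2.000e-03  2.143e+00] spin err 4.70952917448862
```

{"fn": "arm_command", "kwargs": {"steps": [0,0,0.4,0,0,0,0.8,0,0,0,1,0,0,0,1,0]}}

```text
t: 14.9
eef_pos: [0.4784, 0.0803, 0.1345]
tcp_rot: [[-0.989, -0.151, -0.004], [-0.151, 0.989, -0.0], [0.004, 0.0, -1.0]]
ft_force: [0.2, 0.7, -0.3]
grip_width: 0.875
finger_force: 0.0
```

{"fn": "arm_command", "kwargs": {"steps": [0,0,0.3,0,0,0,0.6,0,0,0,0.85,0,0,0,1,0,0,0,1.0,0]}}

```text
t: 15.52
eef_pos: [0.4797, 0.0805, 0.0364]
tcp_rot: [[-0.988, -0.153, -0.001], [-0.153, 0.988, -0.0], [0.001, 0.0, -1.0]]
ft_force: [-1.1, 0.3, 0.6]
grip_width: 0.877
finger_force: 0.0
```

{"fn": "arm_command", "kwargs": {"steps": [0,0,0.1,0,0,0,0.1,0,0,0,0.1,0]}}

```text
t: 15.9
eef_pos: [0.4802, 0.0806, 0.0269]
tcp_rot: [[-0.988, -0.154, 0.001], [-0.154, 0.988, 0.0], [-0.001, -0.0, -1.0]]
ft_force: [0.1, 0.4, 0.5]
grip_width: 0.877
finger_force: 0.0
```

{"fn": "arm_command", "kwargs": {"steps": [0,0,0,0,0,0,0,0,0,0,0,0,0,0,0,0,0,0,0,0], "claw": 1, "force": 60}}

```text
t: 16.52
eef_pos: [0.4805, 0.0806, 0.0272]
tcp_rot: [[-0.988, -0.154, 0.001], [-0.154, 0.988, 0.0], [-0.001, -0.0, -1.0]]
ft_force: [-0.4, -1.2, 5.4]
grip_width: 0.573
finger_force: 62.9
```

{"fn": "arm_command", "kwargs": {"steps": [0.12,0,-0.005,0,0.26,0,-0.01,0,0.42,0,-0.01,0,0.6,0,-0.01,0,0.7,0,-0.01,0], "force": 90}}

```text
t: 17.15
eef_pos: [0.4098, 0.0697, 0.0274]
tcp_rot: [[-0.988, -0.154, 0.0], [-0.154, 0.988, 0.0], [-0.0, 0.0, -1.0]]
ft_force: [-0.0, -1.0, -0.5]
grip_width: 0.567
finger_force: 93.3
```

{"fn": "arm_command", "kwargs": {"steps": [0,0,-0.1,0,0,0,-0.3,0,0,0,-0.6,0,0,0,-0.9,0,0,0,-1.0,0]}}

```text
t: 17.77
eef_pos: [0.4122, 0.0699, 0.1298]
tcp_rot: [[-0.988, -0.154, 0.003], [-0.154, 0.988, 0.0], [-0.003, -0.0, -1.0]]
ft_force: [-0.1, -0.0, -1.2]
grip_width: 0.565
finger_force: 93.1
```

{"fn": "arm_command", "kwargs": {"steps": [0,0,-0.25,0,0,0,-0.55,0,0,0,-0.8,0,0,0,-1,0,0,0,-1.0,0]}}

```text
t: 18.4
eef_pos: [0.4115, 0.0698, 0.2283]
tcp_rot: [[-0.988, -0.154, 0.002], [-0.154, 0.988, 0.0], [-0.002, -0.0, -1.0]]
ft_force: [-1.0, -0.0, -2.1]
grip_width: 0.562
finger_force: 93.0
```

```bash
python3 - <<'E'
from h import *
p,R=wpose();s=status.observe();print(s['t'],p,s['grip_width'],s['q'])
a=cv2.cvtColor(shot('side','d4.png'),cv2.COLOR_RGB2BGR);b=cv2.cvtColor(shot('wrist','w4.png'),cv2.COLOR_RGB2BGR)
cv2.imwrite('pics/c4.png',np.hstack([cv2.resize(a[140:340,220:420],(400,400)),cv2.resize(b,(400,300)) if 0 else cv2.copyMakeBorder(cv2.resize(b,(400,300)),0,100,0,0,0)]))
C=np.array([.515,-.318]);y=-.24;d=np.array([np.cos(y),np.sin(y)]);T=C-.0685*d;print('tail target',T,rel([*T,p[2]]))
E
```

```text
18.4 [0.41151283 0.06983924 0.22830655] 0.5617531180548406 [ 4.51320147e-02 -3.86808415e-01  1.96704996e+00  5.56085854e-06
  1.55946378e+00 -1.68055142e+00]
tail target [ 0.44846335 -0.30171737] [ 0.196 -3.729 -0.021]
```

View pics/c4.png

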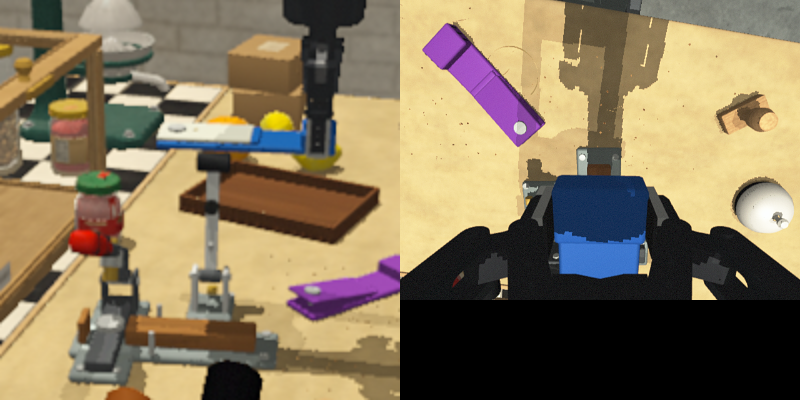

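The side crop shows the holder held level and clear of the stand, with its cover shut, above the clamp arm. Now I'll carry it over to the tray.

{"fn": "arm_command", "kwargs": {"steps": [0,-0.1,-0.1,0.03,0,-0.3,-0.2,0.06,0,-0.55,-0.2,0.09,0,-0.8,-0.2,0.126,0,-0.95,-0.2,0.126]}}

```text
t: 19.12
eef_pos: [0.4248, -0.0249, 0.2458]
tcp_rot: [[-0.971, 0.239, -0.003], [0.239, 0.971, 0.0], [0.003, -0.0, -1.0]]
ft_force: [-0.3, 1.7, -1.7]
grip_width: 0.565
finger_force: 92.9
```

```bash
python3 - <<'E'
from h import *
p,R=wpose();print(p,R.round(3)[:2]);T=[.4485,-.3017,p[2]];print(rel(T))
E
```

```text
[ 0.42475856 -0.02487777  0.24582714] [[-0.971  0.239 -0.003]
 [ 0.239  0.971  0.   ]]
[-8.920e-01 -2.631e+00 -2.000e-03]
```

{"fn": "arm_command", "kwargs": {"steps": [-0.07,-0.2,0,0,-0.15,-0.45,0,0,-0.23,-0.7,0,0,-0.3,-0.9,0,0,-0.3,-0.9,0,0]}}

```text
t: 19.75
eef_pos: [0.4326, -0.1193, 0.2464]
tcp_rot: [[-0.971, 0.238, -0.002], [0.238, 0.971, 0.001], [0.002, 0.0, -1.0]]
ft_force: [0.0, 1.2, -1.1]
grip_width: 0.566
finger_force: 93.0
```

{"fn": "arm_command", "kwargs": {"steps": [-0.07,-0.2,0,0,-0.15,-0.45,0,0,-0.23,-0.7,0,0,-0.3,-0.9,0,0,-0.3,-0.9,0,0]}}

```text
t: 20.38
eef_pos: [0.4406, -0.2137, 0.247]
tcp_rot: [[-0.971, 0.239, -0.001], [0.239, 0.971, 0.001], [0.001, 0.0, -1.0]]
ft_force: [0.4, 0.8, -1.3]
grip_width: 0.564
finger_force: 93.1
```

{"fn": "arm_command", "kwargs": {"steps": [-0.07,-0.2,0,0,-0.15,-0.45,0,0,-0.23,-0.7,0,0,-0.29,-0.83,0,0,-0.29,-0.83,0,0]}}

```text
t: 21.0
eef_pos: [0.4491, -0.3012, 0.2472]
tcp_rot: [[-0.971, 0.239, -0.0], [0.239, 0.971, 0.0], [0.0, 0.0, -1.0]]
ft_force: [0.3, -0.0, -2.0]
grip_width: 0.568
finger_force: 93.1
```

```bash
python3 - <<'E'
from h import *
P=wpose();p,R=P;print(status.observe()['t'],p,rel([.4485,-.3017,p[2]]))
a=cv2.cvtColor(shot('side','d5.png'),cv2.COLOR_RGB2BGR);b=cv2.cvtColor(shot('wrist','w5.png'),cv2.COLOR_RGB2BGR);c=cv2.cvtColor(shot('scene','s5.png'),cv2.COLOR_RGB2BGR)
cv2.imwrite('pics/c5.png',np.hstack([cv2.resize(c[150:400,340:540],(400,500)),cv2.copyMakeBorder(cv2.resize(b,(400,300)),0,200,0,0,0)]))
E
```

```text
21.0 [ 0.44909263 -0.30115786  0.24723556] [ 0.004 -0.007 -0.   ]
```

View pics/c5.png

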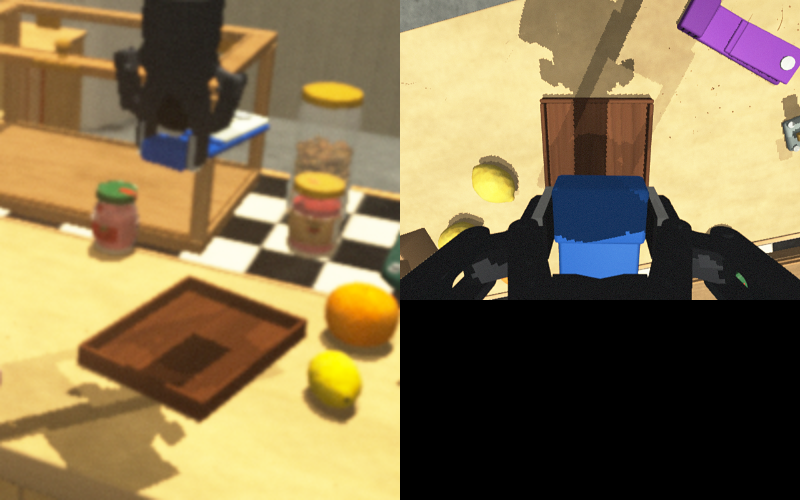

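```bash
python3 - <<'E'
from h import *
P=wpose();
for u,v in((226,157),(406,157),(316,157)):
    X=wplane(P,u,v,.024);print(X.round(4),rel(X))
E
```

```text
[ 0.3919 -0.3699  0.024 ] [ 0.388 -0.816  2.234]
[ 0.4291 -0.2183  0.024 ] [0.388 0.744 2.235]
[ 0.4105 -0.2941  0.024 ] [ 0.388 -0.036  2.234]
```

{"fn": "arm_command", "kwargs": {"steps": [-0.05,-0.03,0.2,0,-0.05,-0.03,0.45,0,-0.05,-0.03,0.7,0,-0.05,-0.03,0.95,0,-0.05,-0.03,1.0,0]}}

```text
t: 21.78
eef_pos: [0.4517, -0.3032, 0.144]
tcp_rot: [[-0.971, 0.238, -0.004], [0.238, 0.971, 0.003], [0.005, 0.002, -1.0]]
ft_force: [-0.1, 1.0, -1.1]
grip_width: 0.567
finger_force: 93.2
```

{"fn": "arm_command", "kwargs": {"steps": [0,0,0.2,0,0,0,0.45,0,0,0,0.7,0,0,0,0.95,0,0,0,1.0,0]}}

```text
t: 22.4
eef_pos: [0.4521, -0.3038, 0.0454]
tcp_rot: [[-0.971, 0.239, -0.002], [0.239, 0.971, 0.002], [0.003, 0.001, -1.0]]
ft_force: [-0.6, -0.2, -0.9]
grip_width: 0.565
finger_force: 93.2
```

{"fn": "arm_command", "kwargs": {"steps": [0,0,0.08,0,0,0,0.16,0,0,0,0.22,0,0,0,0.27,0,0,0,0.27,0]}}

```text
t: 23.02
eef_pos: [0.4529, -0.3046, 0.0201]
tcp_rot: [[-0.971, 0.239, -0.001], [0.239, 0.971, 0.0], [0.001, 0.0, -1.0]]
ft_force: [-0.2, 0.9, -1.9]
grip_width: 0.566
finger_force: 93.2
```

{"fn": "arm_command", "kwargs": {"steps": [0,0,0.03,0,0,0,0.06,0,0,0,0.09,0,0,0,0.12,0,0,0,0.12,0]}}

```text
t: 23.65
eef_pos: [0.4529, -0.3046, 0.0081]
tcp_rot: [[-0.971, 0.239, -0.001], [0.239, 0.971, 0.0], [0.001, 0.0, -1.0]]
ft_force: [0.2, -0.3, -0.4]
grip_width: 0.566
finger_force: 93.2
```

{"fn": "arm_command", "kwargs": {"steps": [0,0,0.015,0,0,0,0.03,0,0,0,0.03,0]}}

```text
t: 24.02
eef_pos: [0.4531, -0.3047, 0.0054]
tcp_rot: [[-0.971, 0.239, -0.0], [0.239, 0.971, 0.0], [0.0, 0.0, -1.0]]
ft_force: [0.2, 0.0, -2.4]
grip_width: 0.569
finger_force: 93.2
```

{"fn": "arm_command", "kwargs": {"steps": [0,0,0,0,0,0,0,0,0,0,0,0,0,0,0,0], "claw": -0.75}}

```text
t: 24.52
eef_pos: [0.4533, -0.3049, 0.0056]
tcp_rot: [[-0.971, 0.239, 0.0], [0.239, 0.971, -0.0], [-0.0, -0.0, -1.0]]
ft_force: [0.4, -0.7, 0.1]
grip_width: 0.875
finger_force: 0.0
```

{"fn": "arm_command", "kwargs": {"steps": [0,0,-0.15,0,0,0,-0.4,0,0,0,-0.7,0,0,0,-1,0,0,0,-1,0]}}

```text
t: 25.15
eef_pos: [0.4553, -0.3065, 0.1099]
tcp_rot: [[-0.971, 0.239, 0.005], [0.239, 0.971, -0.004], [-0.006, -0.003, -1.0]]
ft_force: [-0.1, -0.0, -0.4]
grip_width: 0.878
finger_force: 0.0
```

{"fn": "arm_command", "kwargs": {"steps": [0,0,-0.4,0,0,0,-0.8,0,0.3,0,-1,0,0.3,0,-1,0,0.3,0,-1,0]}}

```text
t: 25.78
eef_pos: [0.4239, -0.2974, 0.2047]
tcp_rot: [[-0.971, 0.239, -0.0], [0.239, 0.971, 0.001], [0.001, 0.0, -1.0]]
ft_force: [-0.1, 0.3, 0.7]
grip_width: 0.875
finger_force: 0.0
```

```bash
python3 - <<'E'
from h import *
s=status.observe();print(s['t'],s['eef_pos'],s['ft_force'])
a=cv2.cvtColor(shot('side','d6.png'),cv2.COLOR_RGB2BGR);c=cv2.cvtColor(shot('scene','s6.png'),cv2.COLOR_RGB2BGR)
cv2.imwrite('pics/c6.png',np.hstack([cv2.resize(c[180:380,340:540],(400,400),interpolation=2),cv2.resize(a[190:340,230:430],(400,300),interpolation=2) if 0 else cv2.resize(a[190:390,230:430],(400,400),interpolation=2)]))
E
```

```text
25.775 [ 0.42394514 -0.29741938  0.20471764] [-0.11099977  0.30497138  0.65405739]
```

View pics/c6.png

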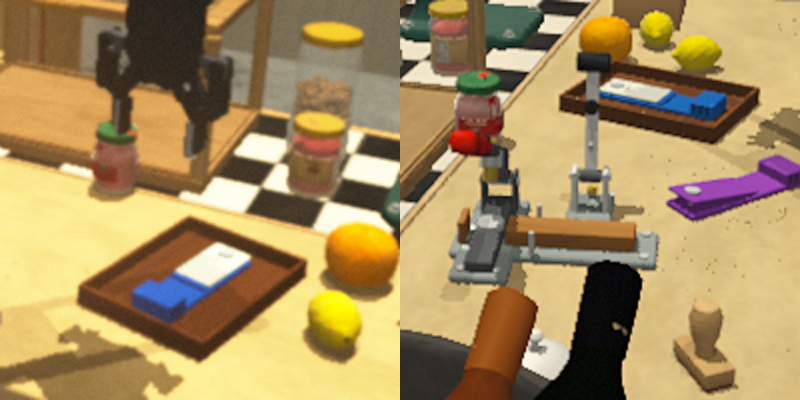

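The holder lies flat and centred in the tray with its cover shut. The clamp is open, the pliers are sprung open, and the jar and stamp are where they were.

```bash
python3 -c "
from h import *
print(ctrl.finish_job())"
```

```text
the job is handed in; nothing more can be done
None
```

I handed the job in at about 26 s of the 72 s allowed. The final pictures show the holder snapped shut and flat in the tray, the clamp open, the pliers sprung open, and the jar and stamp unmoved; no verdict was returned.

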